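# Clear the used cassette and close the imager

## Robot

A 6-joint arm with a two-finger parallel gripper is mounted at the origin on the work surface. World frame = base frame: x ahead of the robot, y to its left, z up, the work surface at z = 0. Lengths are in mm, angles in rad, forces in N, time in s.
With the tool pointing down it reaches from about 275 to 825 mm from the base axis. Payload 4.9 kg.
Tool frame: the origin (TCP) lies at the very end of the fingers, on their centre line; the grasp point (between the pads) lies 19 mm behind it; z points along the fingers, y is the direction in which the jaws open and shut (so a half turn about z gives the same grasp; the last joint's range is limited). The gripper opens to 85 mm and grips with 20 to 120 N. Pads are 22 mm wide; open, the fingers measure 114 mm over their backs; the gripper's body (76 mm by 85 mm) begins 54 mm behind the grasp point. The pads swing forward as they close: fully open they stand 13 mm farther back than shut.
Start: joints at [-1.245, 0.326, -0.193, 1.052, 0, 1.437], TCP at [244.087, -492.89, 203.381] pointing down, gripper open.
Joint ranges: [-2.65, 2.65], [-0.97, 1.79], [-1.3, 1.35], [-1.93, 2.1], [-1.47, 1.37], [-3.14, 3.14]. Speed limits (rad/s): [2.57, 2.57, 3.14, 3.14, 3.14, 3.14].

## Interface

Orientations are given as [roll, pitch, yaw] about the fixed x, y, z axes, in that order (R = Rz(yaw) Ry(pitch) Rx(roll)).
In Python, from bench import bot, solve_ik, imaging gives the robot as it stands. Calls block until the motion is done:
- bot.move_ptp(position, orientation): joint-space move of the TCP to a pose.
- bot.movel(position, rot=None, max_speed=150, threshold=None): straight line of the TCP; rot=None keeps the orientation; max_speed is the mean speed in mm/s. With threshold (N) it stops when the force on the tool has changed by that much, and returns True; else False.
- bot.move_j(angles): joint-space move.
- bot.grip(opening, effort=None): opening from 0.0 (shut) to 1.0 (fully open); effort is the grip in N (None keeps the last); returns when the fingers have stopped.
- bot.dwell(seconds).
- solve_ik(position, orientation): joint angles nearest the present ones, or None.
- bot.get_state(): the state.
- imaging.capture(name): name is "scene" or "top"; returns the picture (420x560x3 uint8, blue, green, red); there is no depth.
- imaging.camera_model(name): a dict with "K" (3x3 intrinsics, pixels), "k1" (the pictures are not rectified: a ray, as slopes to the right and down, at radius r is drawn at 1 + k1 r^2 times it, then the intrinsics apply), "position" and "rotation" of the camera in the world. Camera axes: x right, y up, looking along -z (the intrinsics and any distortion apply to the point x, -y, -z); pixel columns grow to the right and rows downward; lengths in mm; the calibration is good to about 2 mm. A picture is of the moment at which its call begins. camera_model takes no time and is no camera call.
A pose or a line that the arm cannot do raises bot.IKError and nothing moves.
- bot.sign_off(): hands the job in, once; it reports no verdict.
The state is a dict: "t": time; "qpos": joint angles; "joint_velocities": joint speeds; "effort": joint torques, N m; "tcp_pos": TCP position; "orientation": TCP orientation; "contact_force": force on the tool from outside, world axes, zero at the start; "wrist_torque": the same for the moment, N m; "opening": opening from 0.0 (shut) to 1.0 (fully open).
Only numpy, scipy, OpenCV 4.12 (cv2) and the standard library are available. Lean on these libraries where they do the work, as an engineer would, in place of code of your own. Each camera call takes 0.05 s, during which the arm holds its last target.

## Task

Take the used sample cassette out of the open imager and push it right through the sprung flap of the discard bin, so that it drops inside and the flap swings shut behind it. Then take the black cover from its sloping rest, hook its two tabs under the imager's lip at a tilt, and swing it down under control, without letting it slam, until it lies flat and fully home. Leave the other things on the desk where they are.

Things in the scene. Friction and masses are not known exactly. Their poses are not given: they have to be found in the camera images.
- imager: White open-topped box, 190 (x) x 123 (y) mm, 81 mm tall at its grey lip, which spans the front (-x, robot side). Fixed in a run; place and yaw vary. Origin on the desk, z up. The cover fits a well, x -78 to +76 mm, y +-53.5 mm, with an 8 mm thick rim (top z = 78 mm) on the far and long sides; the cover's underside rests on a ledge at z = 60 mm.
- lip_edge (a point): Middle of the lower inner edge of the imager's lip, at imager x = -78, z = 72 mm; axes as the imager's. In front of it (-x) the lip roofs a slot for the tabs: y +-43.5 mm, floor at z = 50 mm, roof at z = 72 mm, 22 mm deep to a wall at x = -100 mm. The lip is 9 mm thick.
- cassette: Grey flat sample cassette with dark windows, 16 (x) x 60 (y) x 120 (z) mm, about 0.15 kg. Origin at the middle of its lower short end. It starts upright in the imager's middle, axes as the imager's, origin 12 mm above the desk, top 51 mm above the lip, in a slot with 3 mm play whose rails reach z = 37 mm; lifted straight up 30 mm it is free. While it stands there the cover cannot go on.
- cassette_mid (a point): Middle of the cassette, 60 mm from either end; axes as the cassette's.
- bin: White hollow discard bin, 200 (x) x 150 (y) x 226 mm, walls 5 mm, beside the imager (left or right, the cover's rest on the other side). Fixed in a run; place and yaw vary. Origin on the desk, z up. The upper part of its front (-x, robot side) slopes back at 28 degrees from level, from z = 165 mm at x = -100 mm to z = 226 mm at x = +15 mm.
- bin_mouth (a point): Middle of the mouth in the bin's sloping face, on its outer surface, at bin x = -43, z = 196 mm; axes as the bin's. The mouth is 84 mm along the slope and 100 mm across (y). Square into it is the direction x = +0.47, z = -0.88 of the bin; the floor is about 215 mm off that way.
- bin_flap (a joint): Metal flap that closes the mouth, 81 x 95 mm, hinged at the mouth's upper edge; rad, 0 = shut, grows to 1.5 as it swings inward. A light spring shuts it: pushing at mid-flap takes about 1 N at first and 3 N wide open.
- cover: Black plate 150 (x) x 100 (y) x 8 mm, about 0.22 kg. Origin at the centre of its underside, z out of its upper face. Grip rib on top: centred, 60 mm long (x), 14 mm thick (y), top at z = 46 mm. It starts on its rest at 26 degrees from level, tabs (-x end) low and towards the robot. Seated, its axes are the imager's, its origin 60 mm above the desk, within 3 mm of the imager's axis.
- cover_grip (a point): Point in the middle of the cover's grip rib, 30 mm above the plate's underside; axes as the cover's.
- cover_tabs (a point): Point midway between the ends of the cover's two steel tabs, at cover x = -91, z = 2.5 mm; axes as the cover's. The tabs stick out 16 mm beyond the plate's -x edge, are 16 mm wide, centred at y = +-30 mm, 5 mm thick, flush with the underside.
- rest: Aluminium stand whose face slopes at 26 degrees, low side (-x) to the robot; holds the cover against a 10 mm high stop at its foot. 190 mm along the slope, 120 mm wide, 112 mm high. Fixed in a run; place and yaw vary. Origin on the desk, 70 mm below the cover's origin as it lies there.
- mouse: Loose bystander to leave alone (more than 30 mm of shift is a fault): computer mouse, 105 x 62 x 32 mm. Origin at the centre of its underside.
- slide_box: Loose bystander to leave alone (more than 30 mm of shift is a fault): flat closed slide box, 100 x 85 x 34 mm. Origin at the centre of its underside.
- stapler: Loose bystander to leave alone (more than 30 mm of shift is a fault): desk stapler, 140 x 35 x 43 mm. Origin at the centre of its underside.
- dish_stack: Loose bystander to leave alone (more than 30 mm of shift is a fault): two round lidded dishes stacked, one piece, 90 mm across, 29 mm tall. Origin at the centre of its underside.
Not all that is in view belongs to the job. Leave any yellow look-alike of the cover alone. What is shaped like the imager but pink is not meant.

How it is judged (in metres and radians):
On the way, in this order (a step that is already met when the one before it is completed fails the run):
1. the cassette is pushing the bin's flap open (value of joint bin_flap above 0.5 rad and distance between cassette and bin_mouth below 0.16 m), for 0.05 s.
2. the cassette lies inside the bin and the flap has swung shut behind it (x of cassette_mid in the frame of bin between -0.098 and 0.098 m and y of cassette_mid in the frame of bin between -0.073 and 0.073 m and z of cassette_mid in the frame of bin between 0 and 0.115 m and value of joint bin_flap below 0.08 rad), for 0.2 s.
3. the cover's tabs are under the imager's lip while the cover is still tilted by more than 8 degrees (x of cover_tabs in the frame of lip_edge between -0.03 and -0.004 m and z of cover_tabs in the frame of lip_edge between -0.025 and 0 m and y of cover_tabs in the frame of lip_edge between -0.012 and 0.012 m and angle between cover's own z axis and vertical above 0.14 rad), for 0.05 s.
4. the cover has been swung down and lies flat on its ledge with the tabs under the lip (angle between cover's own z axis and vertical below 0.04 rad and z of cover in the frame of imager between 0.057 and 0.0635 m and x of cover in the frame of imager between -0.008 and 0.006 m and x of cover_tabs in the frame of imager below -0.082 m and z of cover_tabs in the frame of imager below 0.072 m and angle between the x axis of cover and the x axis of imager, either way round below 0.09 rad), for 0.2 s.
At the end, for the whole second after the job is handed in: Cassette at rest, its middle inside the bin below 115 mm; flap within 0.08 rad of shut; cover at rest in the imager with its tabs under the lip: within 0.04 rad of level, origin 57 to 63.5 mm high, -8 to +6 mm along x from the imager's origin, turned under 0.09 rad from it (all of step 2 and all of step 4 and linear speed of each of cover, cassette below 0.02 m/s); the robot touches nothing.
It fails at once if one of the other things on the desk is shifted by more than 30 mm (distance of any of mouse, slide_box, stapler, dish_stack from where it was at the start of the episode above 0.03 m).
It fails at once if the cover slams down: turns faster than 4 rad/s while its tabs are under the lip (x of cover_tabs in the frame of lip_edge between -0.03 and -0.004 m and z of cover_tabs in the frame of lip_edge between -0.025 and 0 m and y of cover_tabs in the frame of lip_edge between -0.012 and 0.012 m and angular speed of cover above 4 rad/s).
It also fails if it takes over 64 s, if anything falls off the work surface, if the arm or the gripper's body presses on something with over 40 N, if the wrist force passes 120 N, or if a joint passes its speed limit or range.

## Working session

There is one attempt and no reset: what is moved stays moved. The work goes in short steps, each a Python script; the robot and the scene stay as the last script left them, time stands still between calls to the robot, and variables do not carry over. Pictures are saved under pics/ and viewed, and the job is handed in when it is done.

```bash
ls -la; mkdir -p pics
python3 - <<'E'
from bench import bot, solve_ik, imaging
import cv2, numpy as np
for n in ("scene","top"):
    im=imaging.capture(n); cv2.imwrite(f"pics/{n}0.png",im)
    print(n,imaging.camera_model(n))
print(bot.get_state())
E
```

```text
total 12
drwxr-xr-x  3 agent agent 4096 Dec  6 15:35 .
drwxr-xr-x 23 root  root  4096 Dec  6 15:35 ..
drwxr-xr-x  2 agent agent 4096 Dec  6 15:35 pics
scene {'K': array([[433.38019172,   0.        , 280.71686273],
       [  0.        , 433.38019172, 212.6544423 ],
       [  0.        ,   0.        ,   1.        ]]), 'k1': 0.007837420827900501, 'position': array([1186.04552517,  424.65101213, 1274.44204936]), 'rotation': array([ 6.25061203e-01, -8.56163774e-04,  1.98018698e+00])}
top {'K': array([[484.79169142,   0.        , 274.96113859],
       [  0.        , 484.79169142, 205.21252369],
       [  0.        ,   0.        ,   1.        ]]), 'k1': -0.03268538318111203, 'position': array([ 333.19861609,  106.35808294, 1544.81917722]), 'rotation': array([ 0.06523479, -0.00378013, -1.54922972])}
{'t': 0.1, 'qpos': array([-1.24523126e+00,  3.26866417e-01, -1.93501801e-01,  1.05197345e+00,
        1.73213840e-05,  1.43659214e+00]), 'joint_velocities': array([ 1.69868103e-05, -2.04558735e-03,  2.05745015e-03,  2.88847532e-03,
       -1.46467937e-04, -1.50871365e-03]), 'effort': array([ 8.48469936e-04, -4.44239366e+01,  2.63038981e+01,  7.85344775e-03,
       -2.02059773e-04, -8.08366792e-06]), 'tcp_pos': array([ 243.88994063, -492.34184504,  202.67517682]), 'orientation': array([-3.14006352e+00, -2.23934966e-04,  4.59769069e-01]), 'contact_force': array([ 0.74219718, -0.20293168,  0.17164441]), 'wrist_torque': array([-0.03158626,  0.00887117, -0.00667658]), 'opening': 0.9998438425596116}
```

View pics/scene0.png

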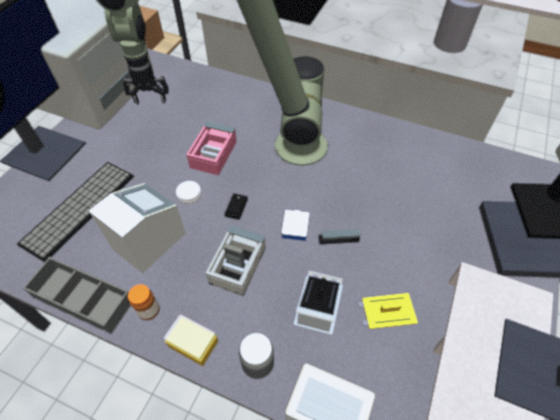

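View pics/top0.png

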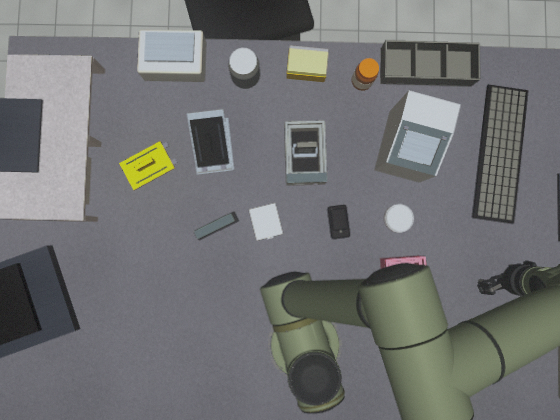

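The top view has a white imager at (306,153) with a cassette inside. The pink one at (405,265) is the look-alike. The black cover on its rest is at (210,140), and the yellow flat one at (147,165) is the decoy. The bin with its sloping flap is at (420,135). I'll confirm these in enlarged crops.

```bash
cat > h.py <<'E'
import numpy as np, cv2
from scipy.spatial.transform import Rotation as Ro
from scipy.optimize import least_squares
_c={}
def cam(n):
    if n not in _c:
        from bench import imaging
        _c[n]=imaging.camera_model(n)
    return _c[n]
def proj(n,P):
    m=cam(n); P=np.atleast_2d(P)
    p=Ro.from_euler('xyz',m['rotation']).inv().apply(P-m['position'])
    s=np.stack([p[:,0]/-p[:,2],-p[:,1]/-p[:,2]],1)
    r2=(s**2).sum(1,keepdims=True); s=s*(1+m['k1']*r2)
    K=m['K']; return s*[K[0,0],K[1,1]]+[K[0,2],K[1,2]]
def ray(n,uv,z):
    m=cam(n); f=lambda xy: (proj(n,[xy[0],xy[1],z])[0]-uv)
    return least_squares(f,[400,0]).x
E
python3 - <<'E'
from h import *
for n in("scene","top"): print(proj(n,[[0,0,0],[500,0,0],[500,300,0]]))
print(ray("top",[306,153],81),ray("scene",[237,262],81))
t=cv2.imread("pics/top0.png"); s=cv2.imread("pics/scene0.png")
def crop(im,x0,y0,w,h,k,fn): cv2.imwrite(fn,cv2.resize(im[y0:y0+h,x0:x0+w],None,fx=k,fy=k,interpolation=cv2.INTER_CUBIC))
crop(t,175,85,160,120,5,"pics/t_a.png"); crop(t,370,80,100,110,5,"pics/t_b.png")
crop(s,195,220,160,120,5,"pics/s_a.png"); crop(s,80,175,120,100,5,"pics/s_b.png")
E
```

```text
[[300.67516702 145.61332742]
 [246.75875934 241.03075109]
 [328.47337276 271.79577413]]
[[304.63676095 343.69681235]
 [307.45496833 185.424572  ]
 [213.8219093  183.38465258]]
[590.52366221  11.69186807] [625.4369666   33.00948321]
```

View pics/t_a.png

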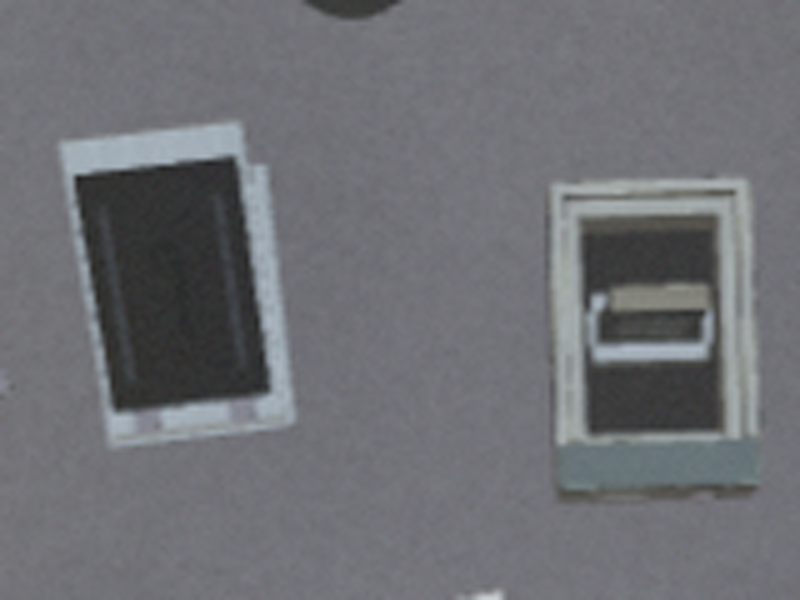

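View pics/t_b.png

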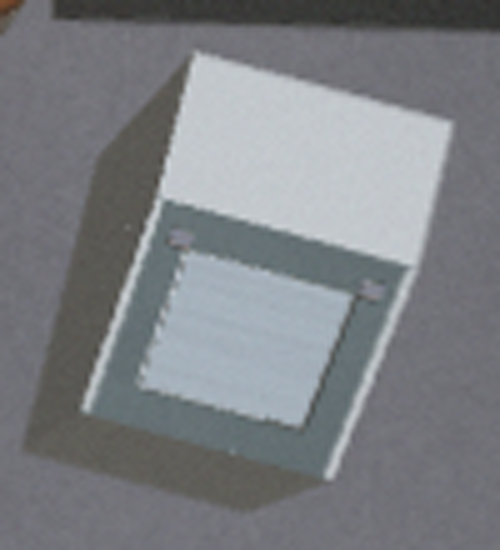

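View pics/s_a.png

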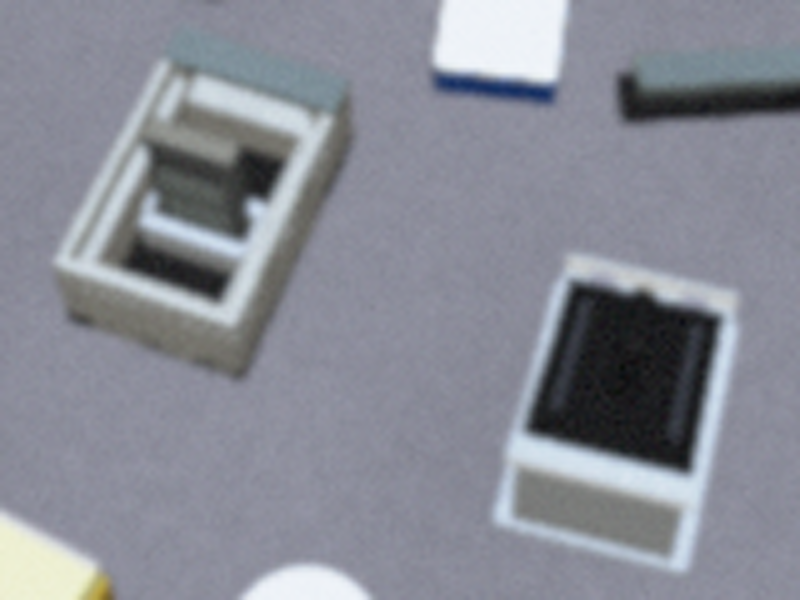

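View pics/s_b.png

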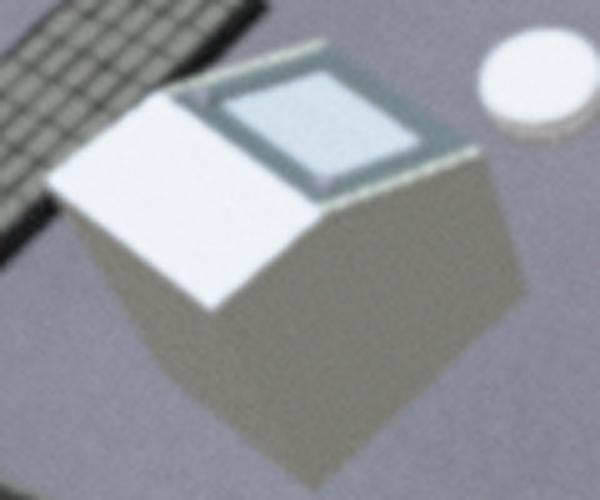

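The crops confirm it. The imager is white with a grey lip nearest the robot and the cassette standing in it. The black cover with two tabs lies on the aluminium rest, and the bin has its flap on the sloping face. Next I fit the poses from corners in both views.

```bash
cat > fit.py <<'E'
from h import *
import json
def fit(name,pts,R0=None,z0=0):
    # pts: (cam, local xyz, pixel)
    R0=R0 or Ro.identity()
    def f(p,ret=False):
        R=Ro.from_euler('z',p[2])*R0
        r=[proj(c,R.apply(l)+[p[0],p[1],z0])[0]-uv for c,l,uv in pts]
        return np.array(r) if ret else np.ravel(r)
    s=least_squares(f,[600,0,0],loss='soft_l1')
    r=f(s.x,True); print(name,s.x.round(3)); print(' '.join(f"{c[0]}({a:.1f},{b:.1f})" for (c,_,_),(a,b) in zip(pts,r)))
    for cc in("top","scene"):
        q=[i for i in pts if i[0]==cc]
        s2=least_squares(lambda p:np.ravel([proj(c,(Ro.from_euler('z',p[2])*R0).apply(l)+[p[0],p[1],z0])[0]-uv for c,l,uv in q]),s.x)
        print('   ',cc,s2.x.round(3))
    return s.x
def T(o,l): return [("top",np.array(a,float),np.array(b)/5+o) for a,b in l]
def S(o,l): return [("scene",np.array(a,float),np.array(b)/5+o) for a,b in l]
A=np.array([175,85]);B=np.array([370,80]);C=np.array([195,220]);D=np.array([80,175])
im=fit("imager",T(A,[((84,61.5,78),(552,184)),((84,-61.5,78),(748,180)),((-106,61.5,81),(558,490)),((-106,-61.5,81),(758,486)),((-78,61.5,81),(556,442)),((-78,-61.5,81),(757,437))])
 +S(C,[((84,61.5,78),(242,325)),((84,-61.5,78),(62,262)),((-106,-61.5,81),(177,30)),((-106,61.5,81),(350,77)),((84,61.5,0),(242,377))]))
bn=fit("bin",T(B,[((100,75,226),(195,52)),((100,-75,226),(453,122)),((15,75,226),(162,200)),((15,-75,226),(412,268)),((-100,75,165),(85,412)),((-100,-75,165),(333,480)),((-100,75,0),(25,452)),((-100,-75,0),(250,510))])
 +S(D,[((100,-75,226),(47,180)),((100,75,226),(212,310)),((15,-75,226),(163,92)),((15,75,226),(322,210)),((-100,-75,165),(325,42)),((-100,75,165),(482,150)),((-100,75,0),(527,292)),((100,75,0),(315,490))]))
R26=Ro.from_euler('y',-26,degrees=True)
cv=fit("cover",T(A,[((75,50,8),(75,177)),((75,-50,8),(237,157)),((-75,50,8),(115,408)),((-75,-50,8),(270,390))])
 +S(C,[((-75,-50,8),(572,285)),((-75,50,8),(720,315)),((75,50,8),(692,472)),((75,-50,8),(528,432))]),R26,70)
# cassette on top
cs=fit("cassette",T(A,[((8,30,120),(612,287)),((8,-30,120),(712,285)),((-8,-30,120),(710,308)),((-8,30,120),(614,310))])+S(C,[((-8,-30,120),(150,120)),((-8,30,120),(245,143)),((8,30,120),(238,168)),((8,-30,120),(150,147))]),None,12)
print("cass in imager",Ro.from_euler('z',-im[2]).apply([cs[0]-im[0],cs[1]-im[1],0]))
json.dump(dict(imager=list(im),bin=list(bn),cover=list(cv)),open("poses.json","w"))
E
python3 fit.py
```

```text
imager [6.06807e+02 1.47230e+01 5.50000e-02]
t(-1.4,-0.3) t(-0.6,-0.8) t(-0.4,-0.1) t(0.0,-0.6) t(-0.3,0.3) t(-0.1,0.0) s(-1.5,-0.6) s(-2.0,-0.6) s(0.1,-2.2) s(-0.2,-0.8) s(0.3,0.0)
    top [6.06081e+02 1.28110e+01 4.20000e-02]
    scene [6.08631e+02 1.78810e+01 6.70000e-02]
bin [ 6.33216e+02 -3.09690e+02 -2.38000e-01]
t(-0.9,-0.1) t(-0.6,-0.2) t(-1.5,-0.7) t(0.7,-0.4) t(-1.1,0.0) t(-0.4,-0.2) t(-1.0,-0.1) t(-1.0,0.2) s(-0.9,-0.7) s(-0.3,-1.2) s(-1.7,-0.9) s(-0.0,-0.5) s(-1.0,-1.1) s(-0.2,-0.9) s(-0.0,-1.0) s(-0.6,-0.0)
    top [ 6.32715e+02 -3.11774e+02 -2.37000e-01]
    scene [ 6.34785e+02 -3.06210e+02 -2.46000e-01]
cover [623.903 309.444  94.397]
t(-1.5,-1.0) t(-0.9,-1.2) t(-1.0,0.1) t(-0.1,-0.3) s(-1.2,-1.7) s(0.3,-0.3) s(-0.2,-0.7) s(-1.7,-1.2)
    top [622.086 306.655  94.386]
    scene [625.973 312.399  94.407]
cassette [6.08272e+02 1.51740e+01 7.20000e-02]
t(-1.6,-0.6) t(-1.3,-1.1) t(-0.6,-0.4) t(-1.7,0.2) s(0.1,-1.6) s(-1.0,-0.6) s(-1.6,-1.4) s(-2.0,-2.8)
    top [6.06962e+02 1.12830e+01 4.20000e-02]
    scene [6.11972e+02 2.09480e+01 1.58000e-01]
cass in imager [1.48731547 0.37049959 0.        ]
```

```bash
sed -i 's#np.array(b)/5+o#(np.array(b)+0.5)/5-0.5+o#' fit.py; python3 fit.py
cat > edges.py <<'E'
# overlay fitted wireframes
from h import *; import json,sys
E
cat >> fit.py <<'E'
# overlay
def poly(img,c,P,R0,z0,pose,k,o,col):
    R=Ro.from_euler('z',pose[2])*R0
    q=(proj(c,R.apply(P)+[pose[0],pose[1],z0])-o+0.5)*k-0.5
    cv2.polylines(img,[np.round(q*8).astype(int)],True,col,1,cv2.LINE_AA,3)
I=Ro.identity()
def box(img,c,k,o):
    poly(img,c,[(84,61.5,78),(84,-61.5,78),(-78,-61.5,78),(-78,61.5,78)],I,0,im,k,o,(0,0,255))
    poly(img,c,[(-106,61.5,81),(-106,-61.5,81),(-78,-61.5,81),(-78,61.5,81)],I,0,im,k,o,(0,255,0))
    poly(img,c,[(8,30,132),(8,-30,132),(-8,-30,132),(-8,30,132)],I,0,im,k,o,(255,0,0))
    poly(img,c,[(75,50,8),(75,-50,8),(-75,-50,8),(-75,50,8)],R26,70,cv,k,o,(0,0,255))
    poly(img,c,[(30,7,46),(30,-7,46),(-30,-7,46),(-30,7,46)],R26,70,cv,k,o,(0,255,0))
    poly(img,c,[(100,75,226),(100,-75,226),(15,-75,226),(15,75,226)],I,0,bn,k,o,(0,0,255))
    poly(img,c,[(-100,75,165),(-100,-75,165),(15,-75,226),(15,75,226)],I,0,bn,k,o,(0,255,0))
for c,o,w,h,fn in(("top",(175,85),160,120,"ov_ta"),("top",(370,80),100,110,"ov_tb"),("scene",(195,220),160,120,"ov_sa"),("scene",(80,175),120,100,"ov_sb")):
    g=cv2.imread(f"pics/{c}0.png")[o[1]:o[1]+h,o[0]:o[0]+w]; g=cv2.resize(g,None,fx=5,fy=5,interpolation=cv2.INTER_CUBIC)
    box(g,c,5,np.array(o)); cv2.imwrite(f"pics/{fn}.png",g)
E
python3 fit.py >/dev/null
```

```text
imager [6.07363e+02 1.48630e+01 5.30000e-02]
t(-1.0,-0.2) t(-0.2,-0.5) t(-0.1,0.1) t(0.3,-0.4) t(-0.0,0.5) t(0.2,0.3) s(-1.2,-0.1) s(-1.7,-0.0) s(0.5,-1.7) s(0.2,-0.2) s(0.6,0.6)
    top [6.07284e+02 1.40530e+01 4.20000e-02]
    scene [6.07856e+02 1.60620e+01 6.70000e-02]
bin [ 6.33859e+02 -3.09812e+02 -2.39000e-01]
t(-0.4,0.1) t(-0.1,-0.0) t(-1.1,-0.6) t(1.2,-0.2) t(-0.7,0.2) t(-0.0,0.0) t(-0.6,0.0) t(-0.6,0.5) s(-0.7,-0.2) s(-0.1,-0.7) s(-1.5,-0.4) s(0.2,0.1) s(-0.7,-0.5) s(0.1,-0.3) s(0.3,-0.4) s(-0.4,0.5)
    top [ 6.33856e+02 -3.10616e+02 -2.38000e-01]
    scene [ 6.34009e+02 -3.08236e+02 -2.46000e-01]
cover [6.24249e+02 3.09268e+02 1.49000e-01]
t(-1.1,-0.7) t(-0.4,-0.9) t(-0.5,0.4) t(0.3,-0.0) s(-0.9,-1.3) s(0.6,0.1) s(0.2,-0.2) s(-1.4,-0.7)
    top [6.23299e+02 3.07919e+02 1.38000e-01]
    scene [6.25240e+02 3.10854e+02 1.60000e-01]
cassette [6.09061e+02 1.51500e+01 8.20000e-02]
t(-1.2,-0.3) t(-0.9,-1.1) t(-0.2,-0.4) t(-1.3,0.4) s(0.3,-0.9) s(-0.7,-0.1) s(-1.2,-0.9) s(-1.8,-2.1)
    top [6.08128e+02 1.24820e+01 4.20000e-02]
    scene [6.11188e+02 1.91730e+01 1.58000e-01]
cass in imager [1.71073926 0.19630791 0.        ]
```

Run:
```python
import cv2,numpy as np
a=cv2.imread('pics/ov_ta.png');b=cv2.imread('pics/ov_sa.png')
cv2.imwrite('pics/ov1.png',cv2.resize(a,(800,600)));cv2.imwrite('pics/ov2.png',b)
```

```text
(no output)
```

View pics/ov1.png

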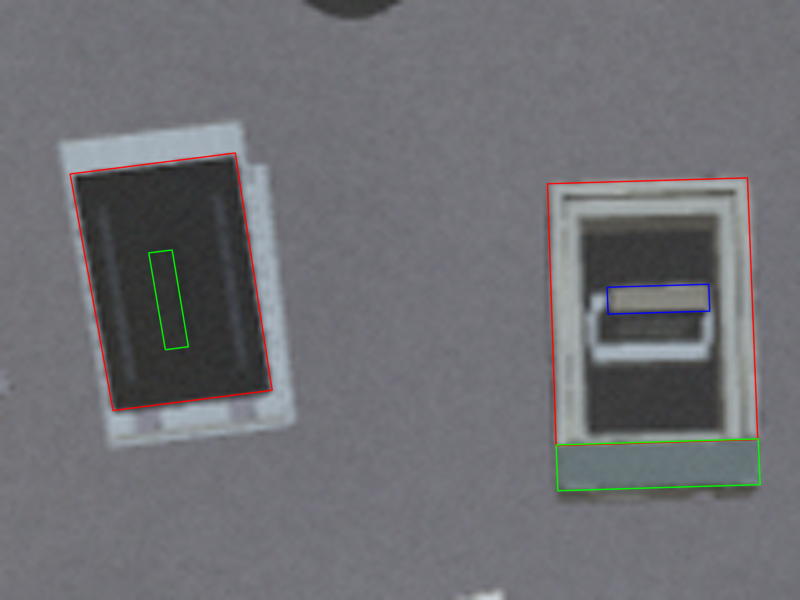

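View pics/ov2.png

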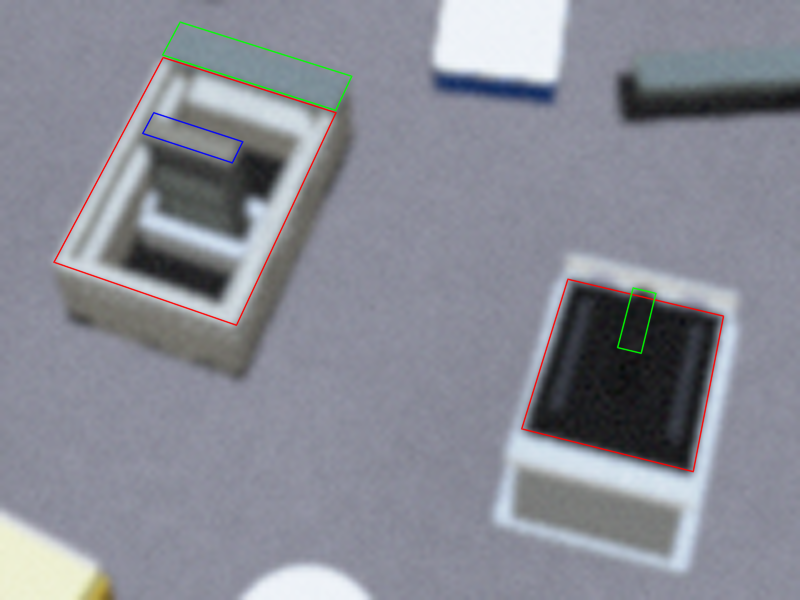

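```bash
cat > plan.py <<'E'
from h import *
from bench import bot, solve_ik, imaging
IM=np.array([607.3,14.5,0.046]);BN=np.array([634.,-310.,-0.239]);CV=np.array([624.2,309.2,0.147])
def frame(p,R0=None,z=0):
    R=Ro.from_euler('z',p[2]); R=R*R0 if R0 is not None else R
    return R,np.array([p[0],p[1],z])
def tool(zax,yax):
    z=np.array(zax)/np.linalg.norm(zax); y=np.array(yax)-np.dot(yax,z)*z; y/=np.linalg.norm(y)
    return Ro.from_matrix(np.stack([np.cross(y,z),y,z],1))
def rpy(R): return R.as_euler('xyz')
Rim,oim=frame(IM);Rb,ob=frame(BN)
# cassette grasp
def cassgrasp(s,tcpz,dx=0):
    R=tool([0,0,-1],s*Rim.apply([1,0,0])); return oim+Rim.apply([dx,0,0])+[0,0,tcpz],rpy(R)
d_loc=np.array([np.sin(np.radians(28)),0,-np.cos(np.radians(28))]); sl_loc=np.array([np.cos(np.radians(28)),0,np.sin(np.radians(28))])
def binpose(s,depth,off=0):  # depth of grasp point past the face
    d=Rb.apply(d_loc); R=tool(d,s*Rb.apply(sl_loc))
    m=ob+Rb.apply([-43,0,196])+off*Rb.apply(sl_loc)
    return m+(depth+19)*d,rpy(R)
def coverpose(Rc,oc,s,gz=33,gx=0): # tool normal to cover
    R=tool(Rc.apply([0,0,-1]),s*Rc.apply([0,1,0])); return oc+Rc.apply([gx,0,gz-19]),rpy(R)
def restcover(): return frame(CV,Ro.from_euler('y',-26,degrees=True),70)
def imcover(tilt,tabx,tabz,dy=0): # tab point in imager coordinates
    Rc=Rim*Ro.from_euler('y',-tilt,degrees=True)
    tab=oim+Rim.apply([tabx,dy,tabz]); return Rc,tab-Rc.apply([-91,0,2.5])
E
python3 - <<'E'
from plan import *
np.set_printoptions(precision=2,suppress=True)
def t(n,pp):
    print(n,pp[0].round(0),solve_ik(*pp))
for s in(1,-1):
    t("cg",cassgrasp(s,92));t("cgup",cassgrasp(s,320));t("pre",binpose(s,-125));t("in",binpose(s,38))
    t("rest",coverpose(*restcover(),s));t("lift",[coverpose(*restcover(),s)[0]+[0,0,130],coverpose(*restcover(),s)[1]])
    t("hook",coverpose(*imcover(20,-88,61),s));t("hookpre",coverpose(*imcover(20,-65,105),s));t("flat",coverpose(*imcover(0,-92,62.5),s))
E
```

```text
cg [607.  14.  92.] [-0.1   0.52 -0.19  0.86  0.    1.43]
cgup [607.  14. 320.] [-0.1   0.4   0.21  1.38  0.    1.43]
pre [ 544. -288.  290.] [-0.73  0.05 -0.44  0.64  0.22  1.13]
in [ 618. -306.  146.] [-0.66  0.32 -0.51  0.29  0.19  1.19]
rest [618. 308.  83.] [ 0.41  0.42 -0.53  0.18 -0.11  0.24]
lift [618. 308. 213.] [ 0.41  0.27 -0.37  0.49 -0.11  0.24]
hook [601.  14. 103.] [-0.13  0.28 -0.63  0.32  0.06 -0.17]
hookpre [624.  15. 147.] [-0.12  0.26 -0.52  0.45  0.06 -0.16]
flat [606.  14.  74.] [-0.1   0.54 -0.21  0.82  0.   -0.14]
cg [607.  14.  92.] [-0.1   0.52 -0.19  0.86  0.   -1.71]
cgup [607.  14. 320.] [-0.1   0.4   0.21  1.38  0.   -1.71]
pre [ 544. -288.  290.] [-0.73  0.05 -0.44  0.64  0.22 -2.01]
in [ 618. -306.  146.] [-0.66  0.32 -0.51  0.29  0.19 -1.95]
rest [618. 308.  83.] [ 0.41  0.42 -0.53  0.18 -0.11 -2.9 ]
lift [618. 308. 213.] [ 0.41  0.27 -0.37  0.49 -0.11 -2.9 ]
hook [601.  14. 103.] [-0.13  0.28 -0.63  0.32  0.06  2.97]
hookpre [624.  15. 147.] [-0.12  0.26 -0.52  0.45  0.06  2.98]
flat [606.  14.  74.] [-0.1   0.54 -0.21  0.82  0.    3.  ]
```

Run:
```python
from plan import *
bot.grip(0.6,60)
p,r=cassgrasp(1,320)
bot.move_ptp([430,-260,330],r)
p,r=cassgrasp(1,190,.7); bot.move_ptp(p,r)
cv2.imwrite("pics/t1.png",imaging.capture("top"));cv2.imwrite("pics/s1.png",imaging.capture("scene"))
s=bot.get_state();print(s['t'],s['tcp_pos'],p,s['contact_force'])
for c in("top","scene"):
    im=cv2.imread(f"pics/{c[0]}1.png"); u=proj(c,s['tcp_pos'])[0].astype(int); print(u)
    g=cv2.resize(im[max(0,u[1]-60):u[1]+60,u[0]-80:u[0]+80],None,fx=5,fy=5,interpolation=cv2.INTER_CUBIC);cv2.imwrite(f"pics/{c[0]}1c.png",g)
```

```text
3.2 [608.31755421  12.99599814 190.87980436] [607.99925953  14.53218865 190.        ] [ 0.07532469 -0.33281697  0.69574837]
[308 140]
[230 236]
```

View pics/s1c.png

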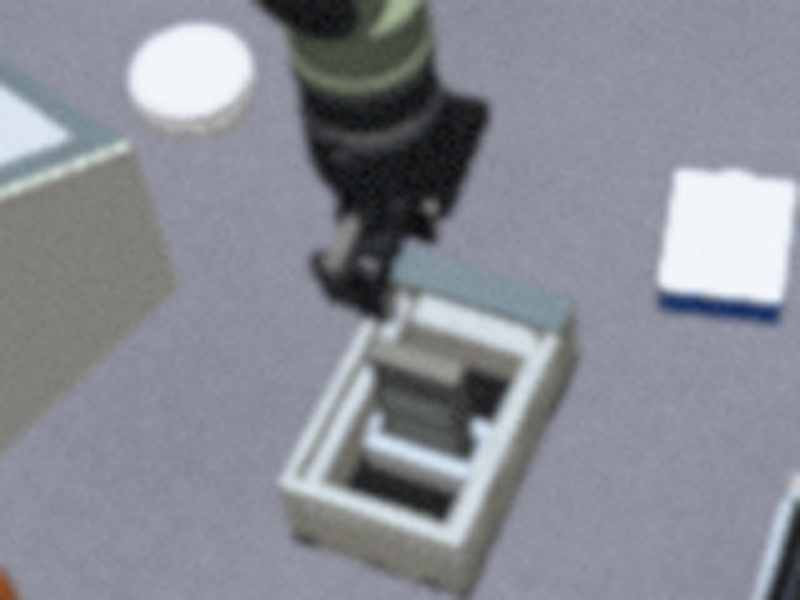

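View pics/t1c.png

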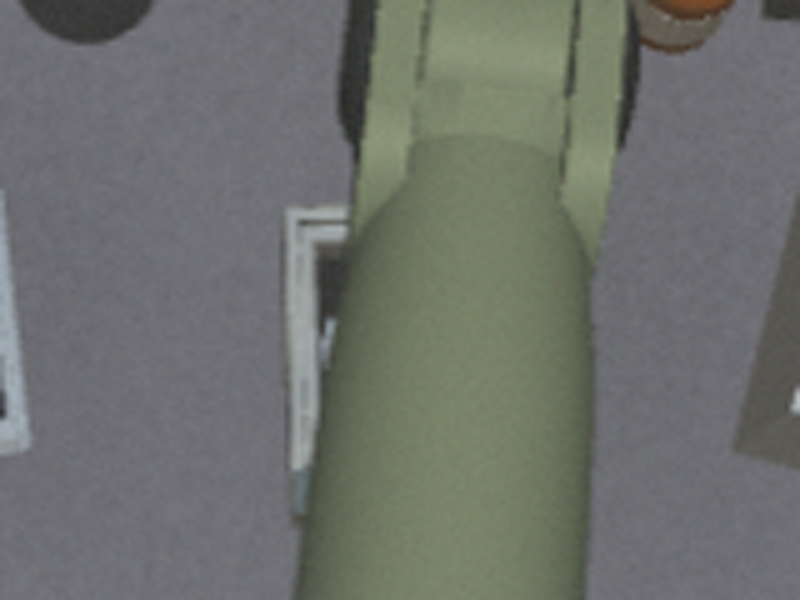

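Run:
```python
from plan import *
p,r=cassgrasp(1,92,.7); print(bot.movel(p,r,120,threshold=15))
cv2.imwrite("pics/s2.png",imaging.capture("scene"))
s=bot.get_state();print(s['t'],s['tcp_pos'],s['contact_force'])
im=cv2.imread("pics/s2.png");g=cv2.resize(im[190:310,170:330],None,fx=5,fy=5,interpolation=cv2.INTER_CUBIC);cv2.imwrite("pics/s2c.png",g)
```

```text
False
4.2167 [608.87783476  14.41671329  93.04530968] [-0.33225423  0.86073946 -0.60392131]
```

View pics/s2c.png

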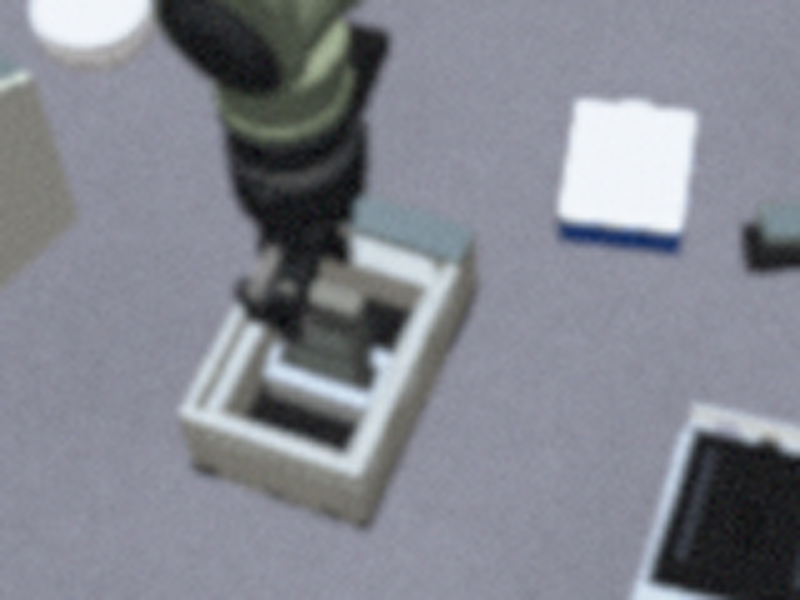

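Run:
```python
from plan import *
for l in [(0,0,132),(8,30,132),(8,-30,132),(25,11,95),(25,-11,95),(8,30,92),(8,-30,92),(40,0,130),(25,11,130),(25,-11,130)]:
    print(l,((proj("scene",oim+Rim.apply(l))[0]-[170,190]+.5)*5-.5).round())
```

```text
(0, 0, 132) [317. 287.]
(8, 30, 132) [356. 312.]
(8, -30, 132) [267. 282.]
(25, 11, 95) [321. 356.]
(25, -11, 95) [289. 345.]
(8, 30, 92) [361. 345.]
(8, -30, 92) [274. 316.]
(40, 0, 130) [290. 341.]
(25, 11, 130) [316. 327.]
(25, -11, 130) [284. 316.]
```

Run:
```python
from plan import *
bot.grip(0.0,70)
s=bot.get_state();print(s['t'],s['opening'],s['tcp_pos'],s['contact_force'])
p,r=cassgrasp(1,150,.7); bot.movel(p,r,100)
p,r=cassgrasp(1,280,.7); bot.movel(p,r,200)
s=bot.get_state();print(s['t'],s['opening'],s['tcp_pos'],s['contact_force'])
bot.move_ptp(*binpose(1,-135))
bot.dwell(0.2)
s=bot.get_state();print(s['t'],s['opening'],s['tcp_pos'],binpose(1,-135),s['contact_force'],s['orientation'])
cv2.imwrite("pics/s3.png",imaging.capture("scene"));cv2.imwrite("pics/t3.png",imaging.capture("top"))
im=cv2.imread("pics/s3.png");g=cv2.resize(im[140:260,70:230],None,fx=5,fy=5,interpolation=cv2.INTER_CUBIC)
def pt(P,c): 
    u=((proj("scene",P)[0]-[70,140]+.5)*5-.5).astype(int);cv2.circle(g,tuple(int(v) for v in u),3,c,-1)
R=Ro.from_euler('xyz',s['orientation']);T=s['tcp_pos']
for x in(30,-30):
  for y in(8,-8):
    for z in(-40,80): pt(T+R.apply([x,y,z]),(0,0,255))
pt(T,(0,255,0))
cv2.imwrite("pics/s3c.png",g)
```

```text
4.6333 0.16312562317769394 [608.81095384  14.49946351  92.87251195] [0.94495728 0.44841398 5.44993357]
6.1667 0.16523216279533265 [607.24014596  14.60972403 278.39524756] [-0.03219273  0.35961091 -1.64872971]
7.55 0.16260781805544 [ 540.15002148 -286.02239741  298.23537838] (array([ 539.31154361, -286.92848764,  298.42192077]), array([2.65290046e+00, 2.22044605e-16, 1.33179633e+00])) [ 0.42765585  0.30370316 -1.739491  ] [ 2.65337948e+00 -3.30436376e-04  1.33380151e+00]
```

View pics/s3c.png

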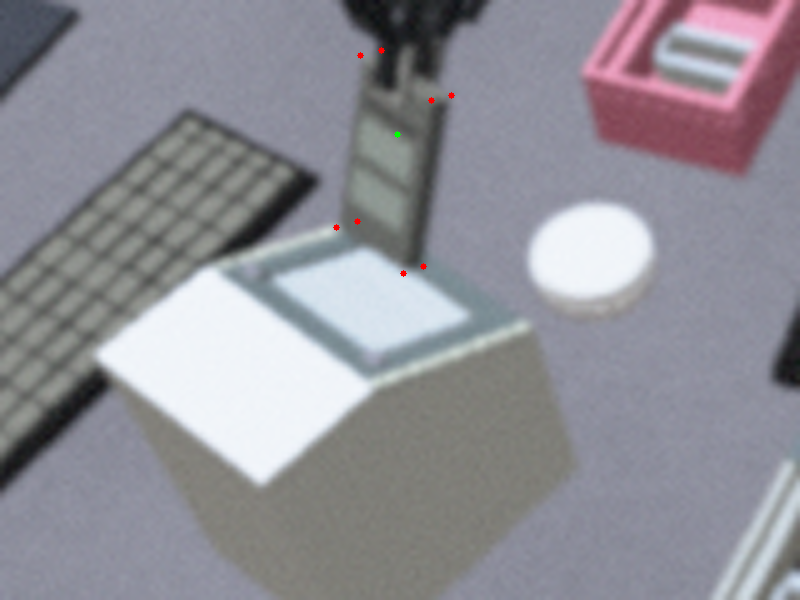

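View pics/t3.png

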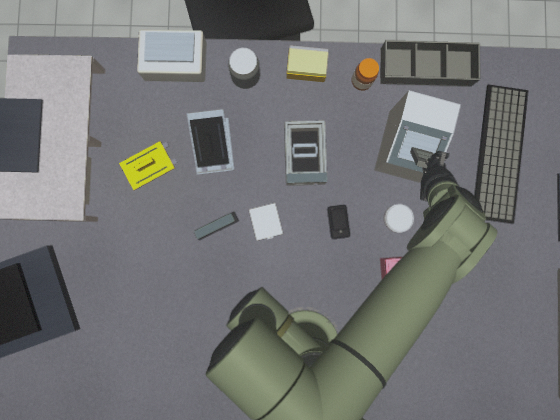

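The cassette is held square, and its lower end at (385,250) in the crop is aimed at the flap centre (370,300). Inserting it now.

Run:
```python
from plan import *
def st(n):
    s=bot.get_state();print(n,s['t'],s['opening'],s['tcp_pos'].round(1),s['contact_force'].round(1))
for dpt,v in((-60,120),(0,90),(38,80)):
    p,r=binpose(1,dpt); print(bot.movel(p,r,v,threshold=18)); st(dpt)
cv2.imwrite("pics/s4.png",imaging.capture("scene"))
im=cv2.imread("pics/s4.png");g=cv2.resize(im[140:260,70:230],None,fx=5,fy=5,interpolation=cv2.INTER_CUBIC);cv2.imwrite("pics/s4c.png",g)
```

```text
False
-60 8.425 0.16370804904918052 [ 573.3 -295.2  232.3] [-2.2 -0.1 -1.5]
False
0 9.2417 0.16227245169416538 [ 600.9 -301.9  179.4] [-1.3 -0.4 -1.9]
False
38 9.8667 0.16057390935955998 [ 618.  -305.8  144.8] [-1.5  0.2 -3.1]
```

View pics/s4c.png

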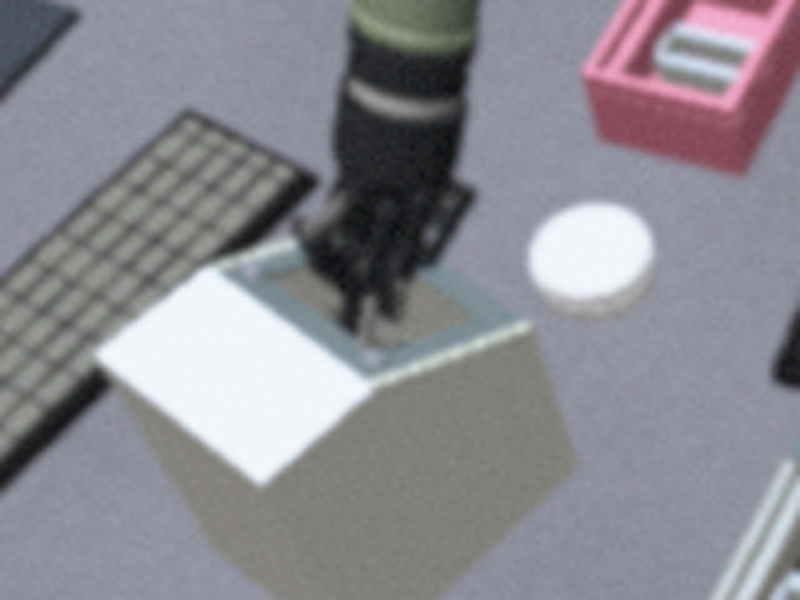

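The flap is open and the cassette is well inside the mouth. Next I release it, let it drop, and retract.

Run:
```python
from plan import *
def st(n):
    s=bot.get_state();print(n,s['t'],s['opening'],s['tcp_pos'].round(1),s['contact_force'].round(1))
bot.grip(0.40); st("open"); bot.dwell(0.5); st("dw")
p,r=binpose(1,-90); print(bot.movel(p,r,130,threshold=20)); st("out")
bot.dwell(0.3)
cv2.imwrite("pics/s5.png",imaging.capture("scene"));cv2.imwrite("pics/t5.png",imaging.capture("top"))
im=cv2.imread("pics/s5.png");g=cv2.resize(im[140:260,70:230],None,fx=5,fy=5,interpolation=cv2.INTER_CUBIC);cv2.imwrite("pics/s5c.png",g)
```

```text
open 10.25 0.4020627140893384 [ 618.3 -306.4  146.4] [-2.6  0.7  0.6]
dw 10.75 0.4035892151962608 [ 618.7 -306.4  146.2] [-3.   0.5  3.1]
False
out 11.8833 0.39907588886570733 [ 559.8 -291.7  257.9] [0.5 0.8 0. ]
```

View pics/s5c.png

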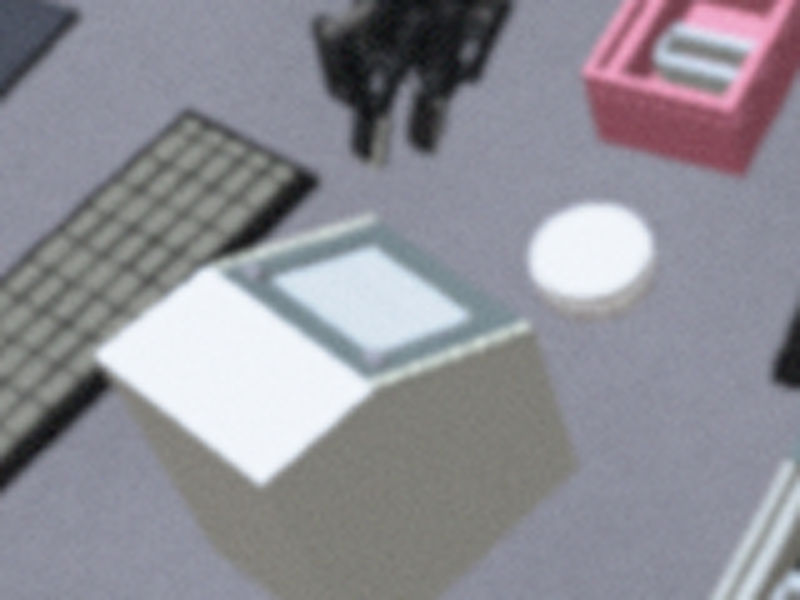

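Run:
```python
from plan import *
def st(n):
    s=bot.get_state();print(n,s['t'],s['opening'],s['tcp_pos'].round(1),s['contact_force'].round(1)); return s
p,r=binpose(1,-130); bot.movel(p,r,250)
Rc,oc=restcover()
p,r=coverpose(Rc,oc,1); n=Rc.apply([0,0,1])
bot.move_ptp([470,0,330],r)
bot.grip(0.6,70)
bot.move_ptp(p+60*n,r); bot.dwell(0.2)
s=st("pre")
for c,o in(("scene",(240,210)),("top",(150,80))):
    im=imaging.capture(c); cv2.imwrite(f"pics/{c[0]}6.png",im)
    g=cv2.resize(im[o[1]:o[1]+120,o[0]:o[0]+160],None,fx=5,fy=5,interpolation=cv2.INTER_CUBIC)
    for P,col in((s['tcp_pos'],(0,255,0)),(p-14*n+46*n,(0,0,255)),(s['tcp_pos']-50*n,(0,255,255))):
        u=((proj(c,P)[0]-o+.5)*5-.5);cv2.circle(g,tuple(int(v) for v in u),3,col,-1)
    cv2.imwrite(f"pics/{c[0]}6c.png",g)
```

```text
pre 15.8833 0.596136625352355 [593.  303.5 137.7] [ 0.5 -0.2 -0. ]
```

View pics/s6c.png

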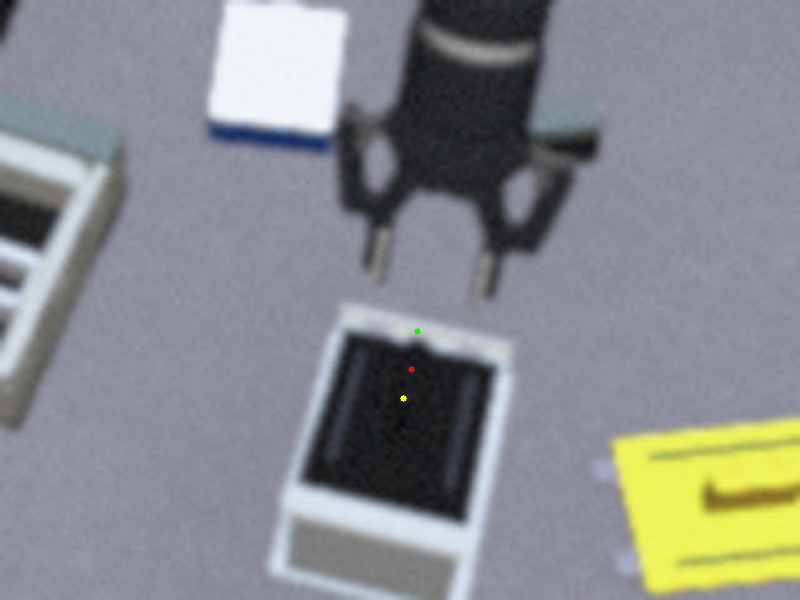

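View pics/t6.png

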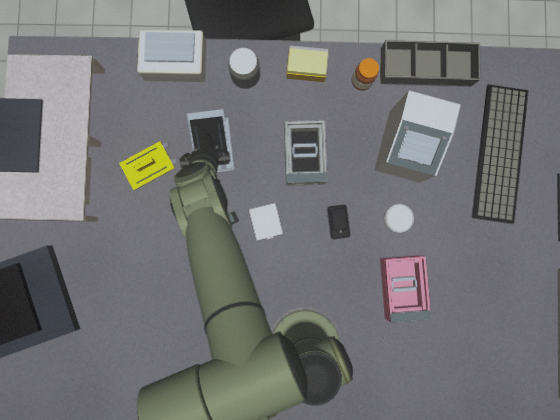

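Run:
```python
from plan import *
p,r=binpose(1,-90);T=np.array([559.8,-291.7,257.9]);R=Ro.from_euler('xyz',r)
for d in(0,-10,-20,-30): print(d,((proj("scene",T+R.apply([0,0,d]))[0]-[70,140]+.5)*5-.5).round(), [((proj("scene",T+R.apply([0,y,d]))[0]-[70,140]+.5)*5-.5).round() for y in(17,-17,26,-26)])
Rc,oc=restcover();p,r=coverpose(Rc,oc,1);T=np.array([593.,303.5,137.7]);R=Ro.from_euler('xyz',r)
for d in(0,-10,-20,-30): print(d,((proj("scene",T+R.apply([0,0,d]))[0]-[240,210]+.5)*5-.5).round(),[((proj("scene",T+R.apply([0,y,d]))[0]-[240,210]+.5)*5-.5).round() for y in(26,-26)])
```

```text
0 [388. 198.] [array([366., 204.]), array([409., 191.]), array([354., 208.]), array([420., 188.])]
-10 [390. 184.] [array([368., 190.]), array([411., 177.]), array([356., 194.]), array([422., 174.])]
-20 [392. 170.] [array([370., 176.]), array([413., 163.]), array([358., 179.]), array([425., 160.])]
-30 [394. 155.] [array([372., 161.]), array([416., 149.]), array([360., 165.]), array([427., 146.])]
0 [417. 331.] [array([461., 342.]), array([374., 321.])]
-10 [420. 318.] [array([464., 328.]), array([377., 307.])]
-20 [423. 304.] [array([467., 314.]), array([379., 293.])]
-30 [426. 290.] [array([470., 300.]), array([382., 280.])]
```

Run:
```python
from plan import *
def st(n):
    s=bot.get_state();print(n,s['t'],s['opening'],s['tcp_pos'].round(1),s['contact_force'].round(1)); return s
Rc,oc=restcover(); n=Rc.apply([0,0,1])
p,r=coverpose(Rc,oc,1)
print(bot.movel(p,r,80,threshold=8)); s=st("a")
print(bot.movel(p-20*n,r,40,threshold=6)); s=st("b"); print("height of TCP over underside",(s['tcp_pos']-oc)@n)
c,o="scene",(240,210)
im=imaging.capture(c); cv2.imwrite("pics/s7.png",im)
g=cv2.resize(im[o[1]:o[1]+120,o[0]:o[0]+160],None,fx=5,fy=5,interpolation=cv2.INTER_CUBIC)
cv2.imwrite(f"pics/s7c.png",g)
```

```text
False
a 16.8833 0.5981916850937381 [618.2 308.4  82.7] [-0.2  0.2  0.2]
False
b 17.5333 0.6041872761003187 [626.7 309.5  64.3] [ 0.3  0.2 -0.7]
height of TCP over underside -6.220953059359153
```

View pics/s7c.png

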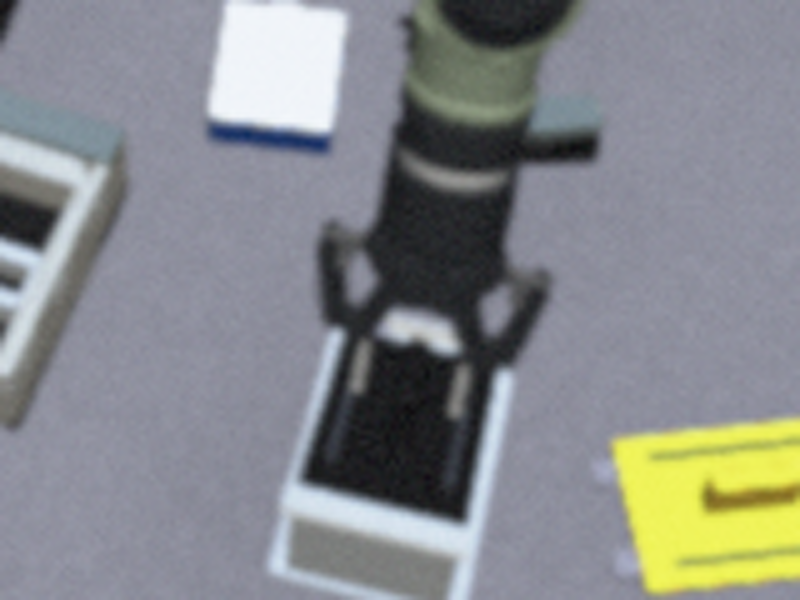

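No contact with the TCP nominally 6 mm below the underside, so the fingers end about 20 mm short of the nominal TCP, as the pictures also suggested. In the crop the pads straddle the rib at (360,370) and (460,390), at a good height. Gripping here.

Run:
```python
from plan import *
import json
def st(n):
    s=bot.get_state();print(n,s['t'],s['opening'],s['tcp_pos'].round(1),s['contact_force'].round(1)); return s
Rc,oc=restcover(); n=Rc.apply([0,0,1])
bot.grip(0.0,80); s=st("g")
off=Rc.inv().apply(s['tcp_pos']-oc); print(off)
Rt=Ro.from_euler('xyz',s['orientation']); print((Rc.inv()*Rt).as_matrix().round(3))
json.dump(list(off),open("off.json","w"))
p,r=coverpose(Rc,oc,1); p=p-20*n
bot.movel(p+40*n,r,60); st("l")
bot.movel(p+40*n+[0,0,90],r,150); bot.dwell(.2); s=st("up")
for c,o in(("scene",(240,190)),("top",(150,80))):
    im=imaging.capture(c); cv2.imwrite(f"pics/{c[0]}8.png",im)
    g=cv2.resize(im[o[1]:o[1]+120,o[0]:o[0]+160],None,fx=5,fy=5,interpolation=cv2.INTER_CUBIC)
    oc2=s['tcp_pos']-Rc.apply(off)
    q=((proj(c,oc2+Rc.apply([(75,50,8),(75,-50,8),(-75,-50,8),(-75,50,8)]))-o+.5)*5-.5)
    cv2.polylines(g,[q.astype(int)],True,(0,0,255)); cv2.imwrite(f"pics/{c[0]}8c.png",g)
```

```text
g 18.0083 0.1491917625565507 [626.7 309.7  65.1] [-3.2 -1.2  4.8]
[ 0.15286757  0.14681041 -5.57684628]
[[-1. -0.  0.]
 [-0.  1.  0.]
 [-0.  0. -1.]]
l 18.825 0.14305223482796164 [609.3 307.  100.5] [-0.1 -0.2 -1.8]
up 19.775 0.1468185381479001 [608.6 306.6 188.8] [-0.  -0.3  0.1]
```

View pics/s8c.png

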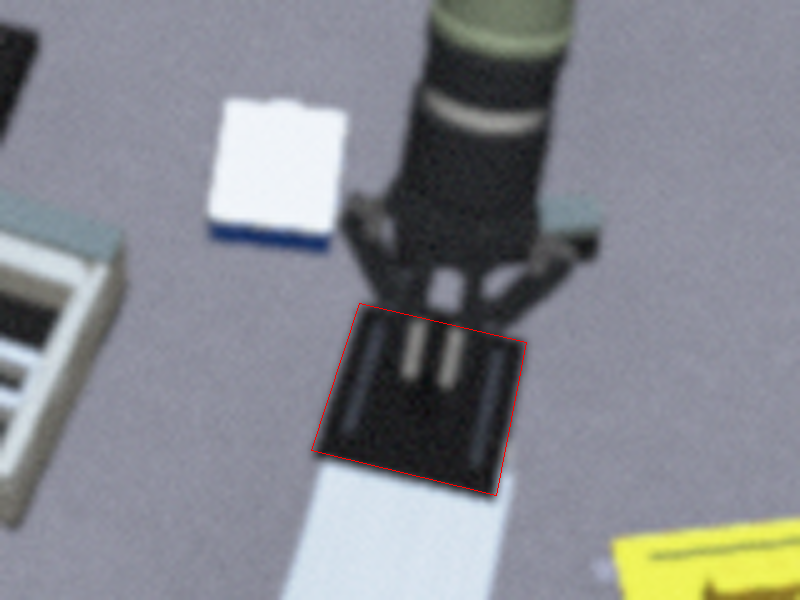

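View pics/t8c.png

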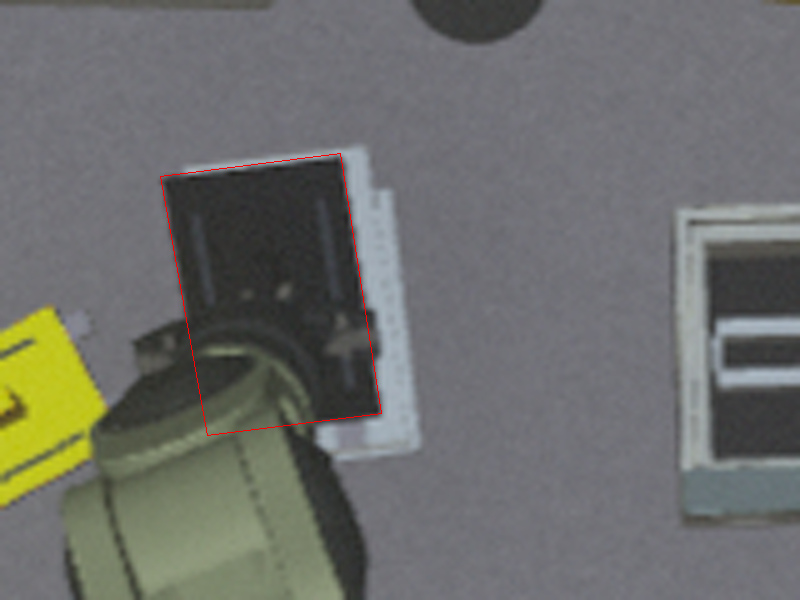

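The held cover matches the predicted outline to about 1–2 mm in both views. Now to bring it over the imager, tilted.

```bash
cat >> plan.py <<'E'
import json
def heldpose(tilt,tabx,tabz,dy=0):
    off=np.array(json.load(open("off.json"))); Rc,oc=imcover(tilt,tabx,tabz,dy)
    return oc+Rc.apply(off), rpy(tool(Rc.apply([0,0,-1]),Rc.apply([0,1,0])))
def coverstate(s):
    off=np.array(json.load(open("off.json"))); Rt=Ro.from_euler('xyz',s['orientation'])
    Rc=Rt*Ro.from_matrix(np.diag([-1.,1.,-1.])); oc=s['tcp_pos']-Rc.apply(off)
    return Rc,oc
def tabs(s):
    Rc,oc=coverstate(s); t=Rim.inv().apply(oc+Rc.apply([-91,0,2.5])-oim); z=Rc.apply([0,0,1])
    return t.round(2), np.degrees(np.arccos(z[2])).round(2)
def show(c,o,fn,s):
    im=imaging.capture(c); g=cv2.resize(im[o[1]:o[1]+120,o[0]:o[0]+160],None,fx=5,fy=5,interpolation=cv2.INTER_CUBIC)
    cv2.imwrite(fn.replace('.png','_raw.png'),g.copy())
    Rc,oc=coverstate(s)
    def pl(P,col): cv2.polylines(g,[(((proj(c,P)-o+.5)*5-.5)*8).astype(int)],True,col,1,cv2.LINE_AA,3)
    pl(oc+Rc.apply([(75,50,8),(75,-50,8),(-75,-50,8),(-75,50,8)]),(0,0,255))
    pl(oim+Rim.apply([(84,61.5,78),(84,-61.5,78),(-106,-61.5,81),(-106,61.5,81)]),(0,255,0))
    cv2.imwrite(fn,g)
E
python3 - <<'E'
from plan import *
def st(n):
    s=bot.get_state();print(n,s['t'],s['opening'],s['tcp_pos'].round(1),s['contact_force'].round(1),tabs(s)); return s
p,r=heldpose(14,-66,125); bot.move_ptp(p,r); st("over")
p,r=heldpose(14,-67,92); print(bot.movel(p,r,60,threshold=10)); bot.dwell(.2); s=st("low")
show("scene",np.array((170,200)),"pics/s9.png",s); show("top",np.array((230,80)),"pics/t9.png",s)
E
```

```text
over 21.0083 0.14184977190258774 [631.8  16.7 139.4] [-0.2 -0.9 -2.1] (array([-65.85,   0.85, 125.12]), np.float64(14.03))
False
low 21.9083 0.1436578198526553 [631.1  15.6 106.8] [-0.4 -0.9 -1.9] (array([-66.52,  -0.15,  92.45]), np.float64(14.06))
```

View pics/s9.png

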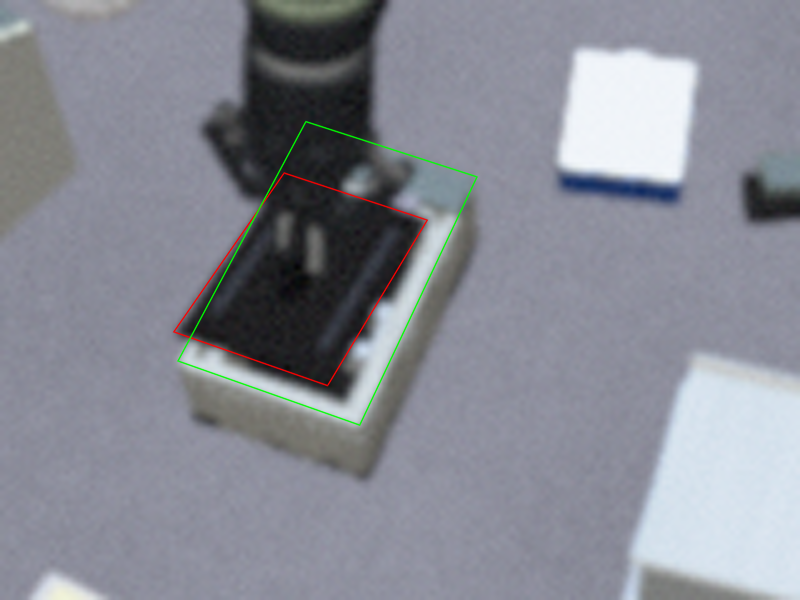

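View pics/t9.png

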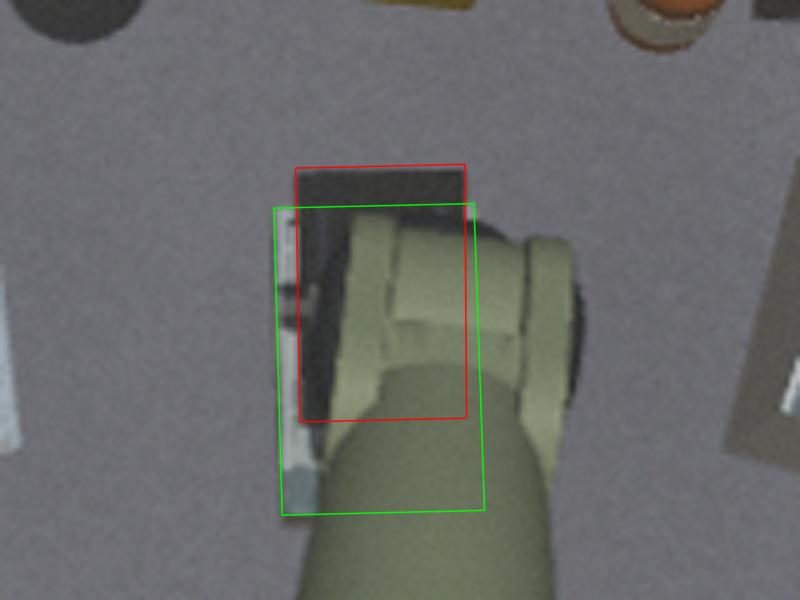

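View pics/s9_raw.png

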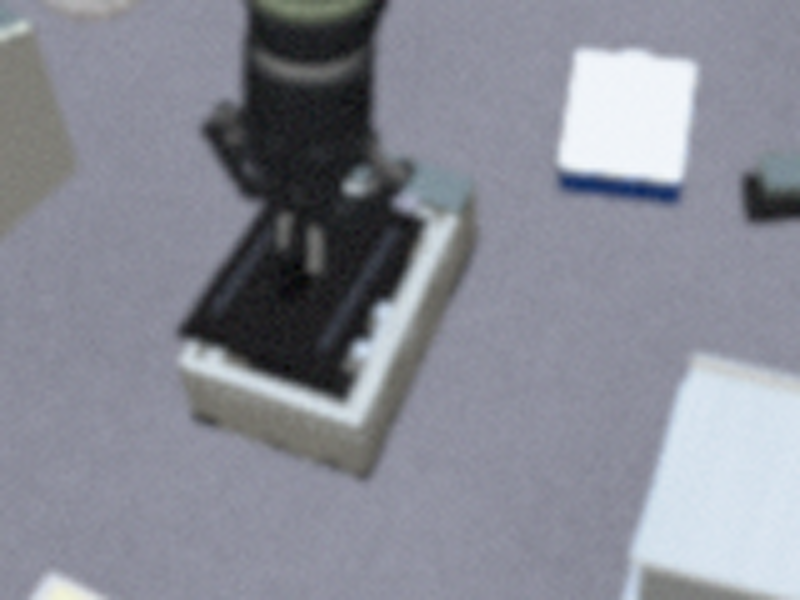

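The cover and the imager show the same small image offset of about 5 crop px: the left far corner is at (182,332) against a predicted (176,331), and the rim corner at (184,362) against (179,361). So they are well aligned relative to each other. Next I lower it and hook the tabs.

Run:
```python
from plan import *
def st(n):
    s=bot.get_state();print(n,round(s['t'],2),s['opening'].round(3),s['contact_force'].round(1),tabs(s)); return s
p,r=heldpose(14,-67,64); print(bot.movel(p,r,40,threshold=6)); s=st("down")
p,r=heldpose(14,-84,64); print(bot.movel(p,r,30,threshold=6)); s=st("in")
p,r=heldpose(14,-98,64); print(bot.movel(p,r,15,threshold=6)); s=st("contact")
show("scene",np.array((170,200)),"pics/s10.png",s)
```

```text
FalseTraceback (most recent call last):
  File "<stdin>", line 4, in <module>
  File "<stdin>", line 3, in st
AttributeError: 'float' object has no attribute 'round'
```

Run:
```python
from plan import *
def st(n):
    s=bot.get_state();print(n,round(s['t'],2),round(float(s['opening']),3),s['contact_force'].round(1),tabs(s)); return s
s=st("down")
p,r=heldpose(14,-84,64); print(bot.movel(p,r,30,threshold=6)); s=st("in")
p,r=heldpose(14,-98,64); print(bot.movel(p,r,15,threshold=6)); s=st("contact")
show("scene",np.array((170,200)),"pics/s10.png",s)
```

```text
down 22.86 0.146 [ 0.2  0.3 -2.1] (array([-6.677e+01, -2.000e-02,  6.411e+01]), np.float64(14.02))
False
in 23.57 0.15 [ 0.8  1.1 -1.7] (array([-8.379e+01, -4.000e-02,  6.415e+01]), np.float64(14.03))
True
contact 24.13 0.145 [ 3.3 -0.5 -0.8] (array([-88.32,   0.12,  64.43]), np.float64(14.28))
```

View pics/s10_raw.png

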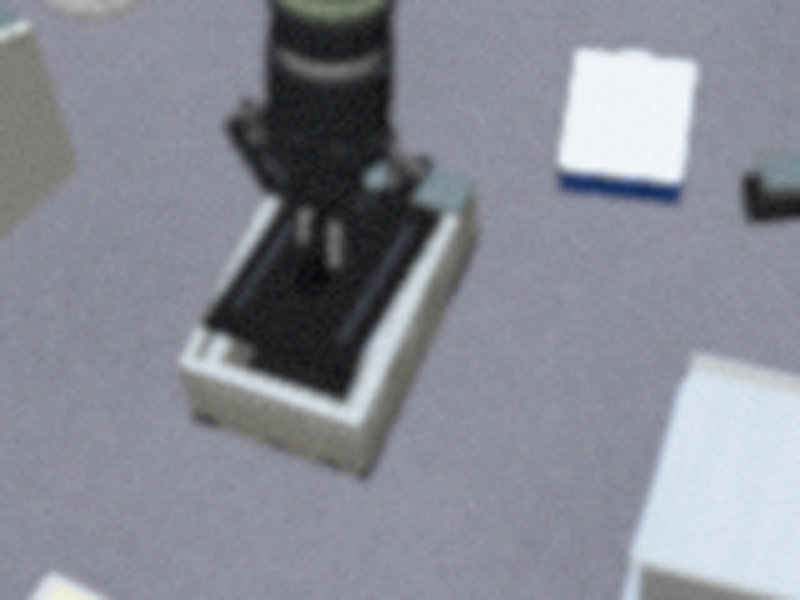

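Run:
```python
from plan import *
def st(n):
    s=bot.get_state();print(n,round(s['t'],2),round(float(s['opening']),3),s['contact_force'].round(1),tabs(s)); return s
p,r=heldpose(14,-85.5,64); bot.movel(p,r,30); s=st("back")
p,r=heldpose(14,-85.5,62); print(bot.movel(p,r,20,threshold=6)); s=st("lower")
p,r=heldpose(14,-96,62); print(bot.movel(p,r,12,threshold=6)); s=st("contact")
```

```text
back 24.48 0.148 [-0.8  0.3 -1.3] (array([-86.29,   0.1 ,  63.48]), np.float64(13.89))
False
lower 24.73 0.146 [-0.4  0.  -2.2] (array([-86.17,   0.09,  61.54]), np.float64(13.93))
True
contact 25.27 0.147 [ 2.2  0.2 -0.1] (array([-8.864e+01,  8.000e-02,  6.244e+01]), np.float64(14.27))
```

Run:
```python
from plan import *
def st(n):
    s=bot.get_state();print(n,round(s['t'],2),round(float(s['opening']),3),s['contact_force'].round(1),tabs(s)); return s
p,r=heldpose(14,-87.8,63); bot.movel(p,r,20)
for th,z in((9,63),(6,63),(4,63)):
    p,r=heldpose(th,-88.2,z); print(bot.movel(p,r,25,threshold=8)); s=st(th)
bot.dwell(.15); s=st("d")
show("scene",np.array((170,200)),"pics/s11.png",s);show("top",np.array((230,80)),"pics/t11.png",s)
```

```text
False
9 26.01 0.149 [ 0.3  0.6 -1.4] (array([-88.73,   0.09,  62.47]), np.float64(8.95))
False
6 26.35 0.15 [-0.   0.6 -1. ] (array([-8.854e+01,  8.000e-02,  6.270e+01]), np.float64(6.01))
False
4 26.62 0.149 [ 0.1 -1.  -0.4] (array([-88.37,   0.  ,  62.82]), np.float64(4.03))
d 26.77 0.147 [ 0.9  0.1 -1.7] (array([-8.869e+01,  6.000e-02,  6.299e+01]), np.float64(4.02))
```

View pics/s11_raw.png

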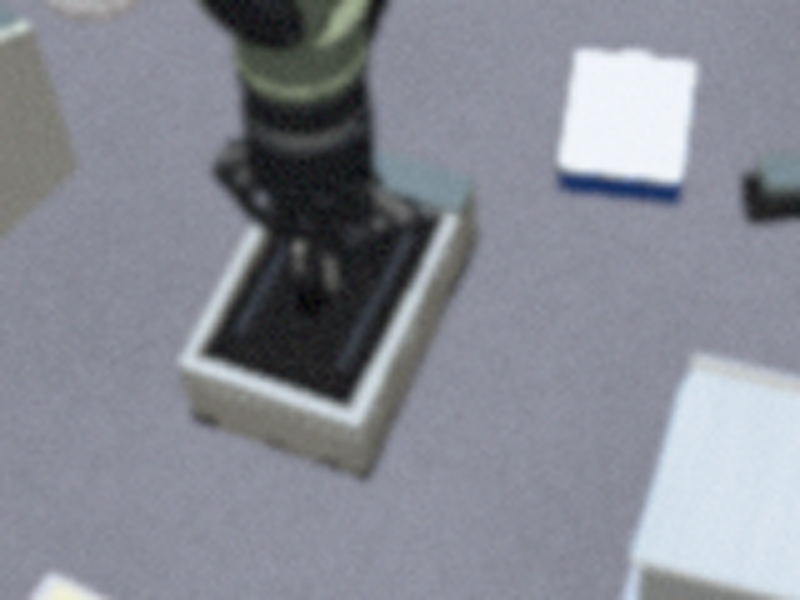

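View pics/t11.png

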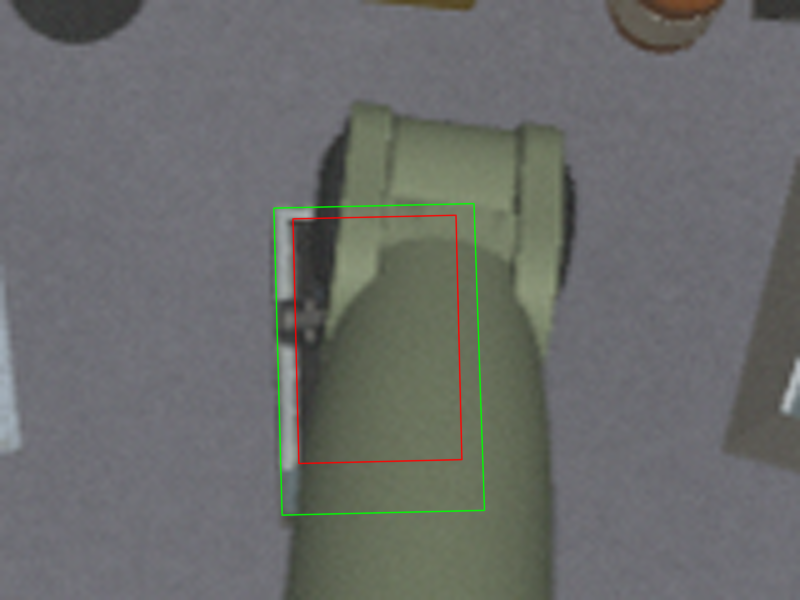

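The cover is about 4° from flat, with its far edge inside the far rim at roughly (205,350)–(345,400). I'll finish the swing slowly, with a force stop.

Run:
```python
from plan import *
def st(n):
    s=bot.get_state();print(n,round(s['t'],2),round(float(s['opening']),3),s['contact_force'].round(1),tabs(s)); return s
for th,z in((2,62.7),(0.5,62.5),(-0.5,61.5)):
    p,r=heldpose(th,-88.3,z); c=bot.movel(p,r,15,threshold=8); print(c); s=st(th)
    if c: break
bot.dwell(.2); s=st("d")
show("scene",np.array((170,200)),"pics/s12.png",s)
```

```text
False
2 27.26 0.147 [ 0.5  0.1 -2. ] (array([-8.815e+01,  1.000e-02,  6.254e+01]), np.float64(2.01))
False
0.5 27.58 0.149 [-0.8  0.  -0.9] (array([-8.820e+01, -2.000e-02,  6.236e+01]), np.float64(0.51))
True
-0.5 27.81 0.144 [-2.2 -0.1  4.5] (array([-8.860e+01,  3.000e-02,  6.232e+01]), np.float64(0.4))
d 28.01 0.146 [-0.3 -0.7  4.7] (array([-8.858e+01,  5.000e-02,  6.221e+01]), np.float64(0.35))
```

View pics/s12.png

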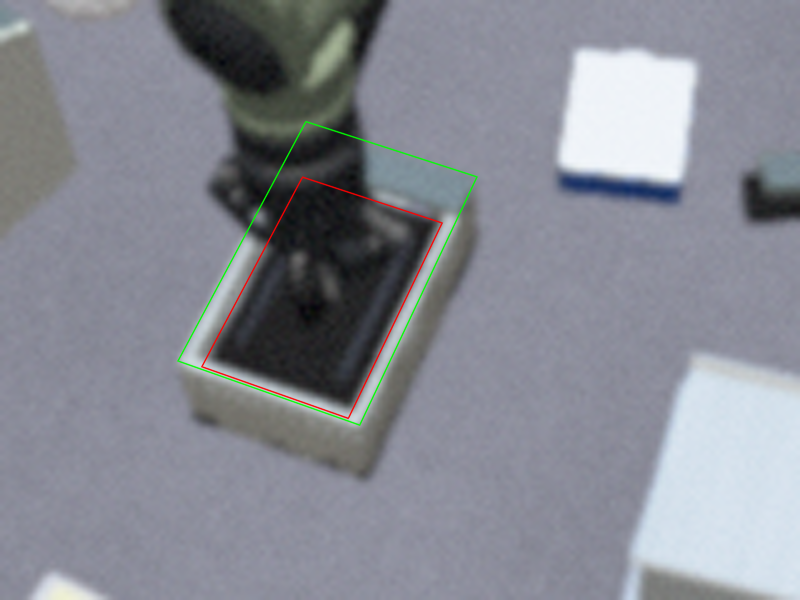

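Run:
```python
from plan import *
def st(n):
    s=bot.get_state();print(n,round(s['t'],2),round(float(s['opening']),3),s['contact_force'].round(1),s['tcp_pos'].round(1)); return s
bot.grip(0.45,20); s=st("rel")
q=s['tcp_pos']
bot.movel(q+[0,0,110],None,120); st("up")
bot.move_ptp([400,-60,330],s['orientation']); bot.dwell(.3); st("away")
for c,o in(("scene",(170,200)),("top",(230,80))):
    im=imaging.capture(c); cv2.imwrite(f"pics/{c[0]}13full.png",im)
    o=np.array(o); g=cv2.resize(im[o[1]:o[1]+120,o[0]:o[0]+160],None,fx=5,fy=5,interpolation=cv2.INTER_CUBIC)
    def pl(P,col): cv2.polylines(g,[(((proj(c,oim+Rim.apply(P))-o+.5)*5-.5)*8).astype(int)],True,col,1,cv2.LINE_AA,3)
    pl([(73,50,68),(73,-50,68),(-77,-50,68),(-77,50,68)],(0,0,255)); pl([(84,61.5,78),(84,-61.5,78),(-106,-61.5,81),(-106,61.5,81)],(0,255,0))
    cv2.imwrite(f"pics/{c[0]}13.png",g)
```

```text
rel 28.43 0.451 [-0.4  0.4  0.5] [608.2  14.9  52. ]
up 29.49 0.45 [ 0.1 -0.3 -0. ] [607.6  15.  161.2]
away 30.87 0.454 [ 0.4 -0.9  0.3] [400.2 -59.8 329.3]
```

View pics/s13.png

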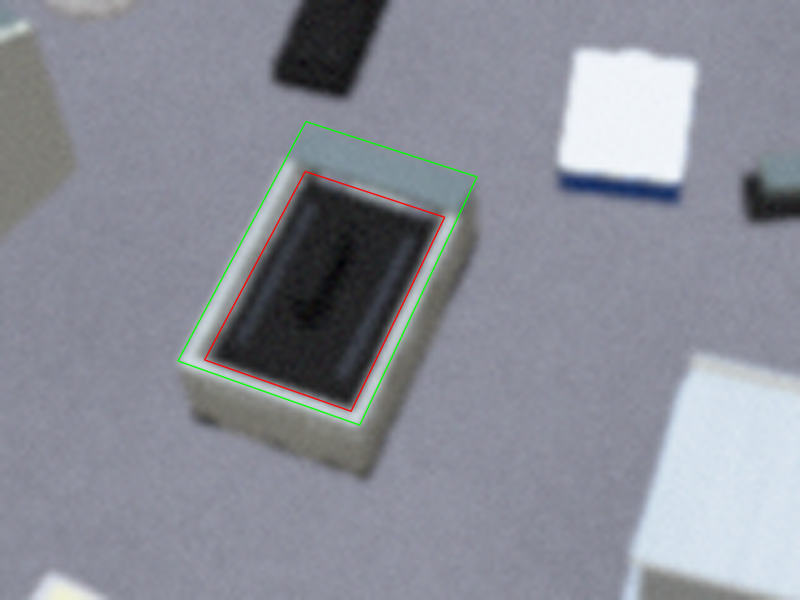

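View pics/t13.png

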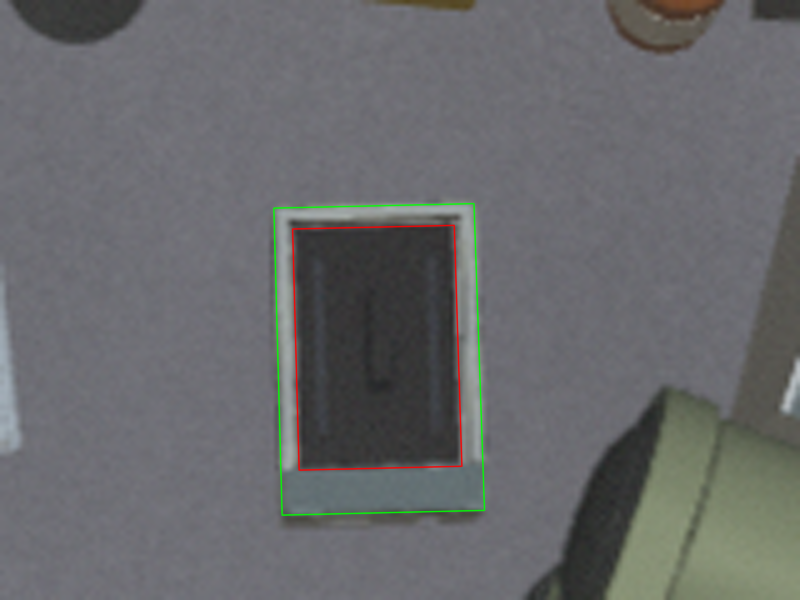

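View pics/s13full.png

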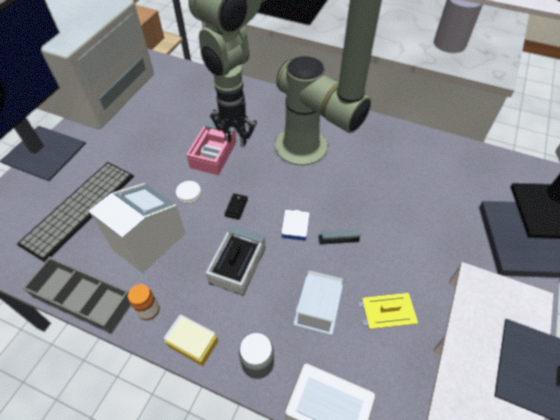

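The cover lies within the well with its edges inside the rim. To rule out a residual tilt, I'll touch it lightly with closed fingers at the far and near ends, which also presses it home.

Run:
```python
from plan import *
def st(n):
    s=bot.get_state();print(n,round(s['t'],2),s['contact_force'].round(1),s['tcp_pos'].round(2)); return s
bot.grip(0.0,20)
r=rpy(tool([0,0,-1],Rim.apply([0,1,0])))
for x in(60,-55):
    P=oim+Rim.apply([x,0,0])
    bot.move_ptp(P+[0,0,110],r)
    print(bot.movel(P+[0,0,70],r,80,threshold=7)); st("70")
    print(bot.movel(P+[0,0,35],r,20,threshold=6)); st(x)
    bot.movel(P+[0,0,125],r,150)
bot.move_ptp([400,-60,330],r); bot.dwell(.3); st("away")
for c,o in(("scene",(170,200)),("top",(230,80))):
    im=imaging.capture(c); cv2.imwrite(f"pics/{c[0]}14full.png",im)
    o=np.array(o); g=cv2.resize(im[o[1]:o[1]+120,o[0]:o[0]+160],None,fx=5,fy=5,interpolation=cv2.INTER_CUBIC);cv2.imwrite(f"pics/{c[0]}14.png",g)
```

```text
False
70 33.4 [-0.1 -1.  -0.4] [667.18  17.2   69.93]
True
60 34.74 [-0.4 -0.7  4.4] [667.12  17.27  40.19]
False
70 36.65 [ 0.5  0.5 -0.6] [552.67  11.96  69.9 ]
True
-55 37.99 [-1.4  0.   5.2] [552.27  11.99  40.15]
away 40.04 [0.4 0.  1.2] [400.1  -59.76 329.15]
```

View pics/s14.png

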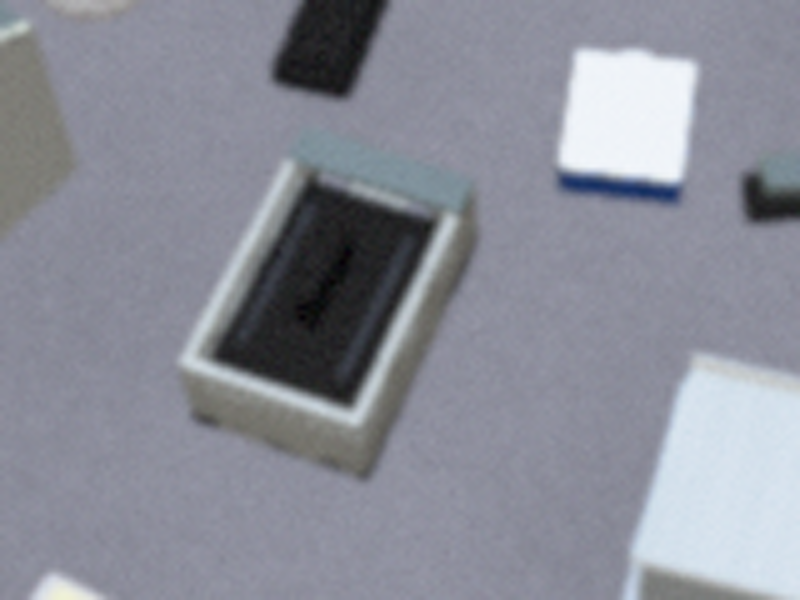

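View pics/t14full.png

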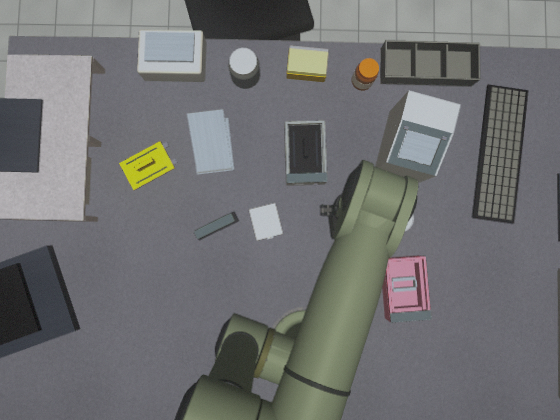

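Run:
```python
import cv2,numpy as np
for c,b in(("s",(200,225,80,75)),("t",(280,115,52,75))):
    a=cv2.imread(f"pics/{c}13full.png").astype(int);d=cv2.imread(f"pics/{c}14full.png").astype(int)
    x,y,w,h=b; D=np.abs(a-d).mean(2)[y:y+h,x:x+w]; print(c,D.mean().round(2),D.max())
a=cv2.imread("pics/s13full.png");d=cv2.imread("pics/s14full.png")
g=np.hstack([cv2.resize(i[228:298,200:270],(400,400),interpolation=cv2.INTER_CUBIC) for i in(a,d)]);cv2.imwrite("pics/cmp.png",g)
```

```text
s 2.39 16.666666666666668
t 2.02 10.0
```

View pics/cmp.png

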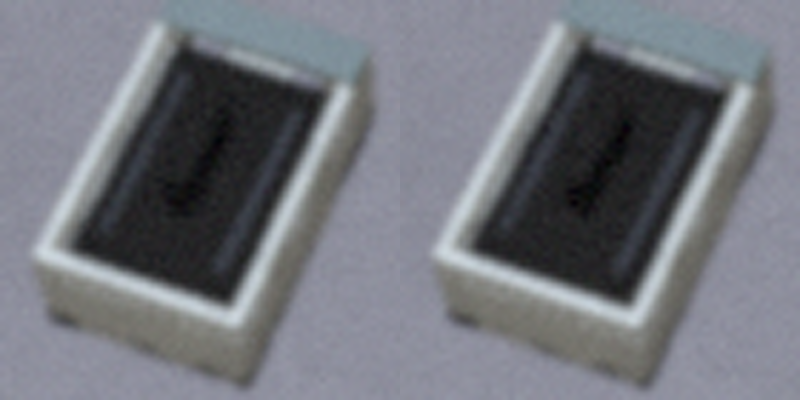

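The press moved nothing. Both ends were touched at the same height (40.19 and 40.15 mm), so the cover is level on its ledge, with the steel tabs visibly running under the lip. The flap is shut and the bystanders are unmoved, so I'm handing in.

Run:
```python
from bench import bot
print(bot.get_state()['t']); bot.sign_off()
```

```text
40.1417
the job is handed in; nothing more can be done
```

I pushed the cassette through the bin's flap, seated the cover flat in the imager with its tabs under the lip, and handed the job in at 40.1 s of the 64 s allowed. `sign_off` gave no verdict.

**What I did**
- **Cassette:** I lifted it out of the imager, pushed it about 140 mm square into the mouth, let it drop and pulled the fingers out.
- **Cover:** I gripped it by the rib and slid its tabs under the lip at 14°. I felt for contact against the lip and swung the cover down slowly to a 5 N touch before releasing it.

**Last checks**
- **Bin:** pictures show the flap shut and no cassette left in the gripper. The inside of the bin can't be seen, so its rest position there is inferred.
- **Cover:** light touches at its far and near ends stopped at the same height (40.19 and 40.15 mm), so it lies level. Pictures before and after those touches show no movement.
- **Rest of the desk:** the other things look unmoved in the last pictures. I checked them by eye and did not measure them.

**What disagreed**
- **Finger length:** the fingers touched about 28 mm lower than the nominal TCP implies. The pictures suggested 20 to 28 mm. I therefore took the cover's height from the pictures and the contact, not from this touch.
- **Lip contact:** it came about 4 mm earlier in x than the camera poses predicted, and it repeated. I used the felt position as the reference for the swing.

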